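Roll the mailing tube onto the wrapping line

TASK

Roll the white mailing tube across the corrugated sheet with your fingertips until it lies still on the black marker line, its middle right over the line and its length along it, so that the sheet can be folded round it. Only push it so that it rolls: do not pick it up, and do not drag it without turning. Leave the tape roll, parcel, film roll and marker pen where they are.

Things in the scene. Friction and masses are not known exactly. Their poses are not given: they have to be found in the camera images.
- tube_center (a point): centre of the white paperboard mailing tube: a straight cylinder 50 mm in diameter, 200 mm long, about 0.1 kg, grey plug in each end, thin grey seam along one side, lying on the sheet. The point is on its axis, half-way along, 25 mm above the sheet. x is the tube's long axis; y and z turn with it as it rolls. It starts 120 to 165 mm from the line, on either side, nearly parallel to it (within 5 degrees)
- sheet: flat brown corrugated cardboard sheet stuck to the white table, 340 mm (its x) by 480 mm (its y), 4 mm thick; origin on the table under its middle, z up. A straight black marker line 5 mm wide runs across its full 340 mm along its x axis at y = 0, so it shows 70 mm beyond each end of the tube
- line_mid (a point): middle of the black marker line, on top of the sheet, 4 mm above the table; x axis along the line, z up
- tape_roll_mid (a point): centre of a roll of clear brown packing tape lying flat on the sheet, on the other side of the line from the tube (centre 120 to 165 mm from the line): 100 mm outside diameter, 75 mm hole, 48 mm high; leave it
- parcel: closed brown carton 90 x 130 x 60 mm high standing on the table to the right (-y) of the sheet; origin at the centre of its underside; leave it
- film_roll: small roll of stretch film standing upright on the table to the left (+y) of the sheet, 72 mm in diameter, 100 mm high with its core; origin at the centre of its underside; leave it
- marker: grey marker pen with a black cap, 130 mm long (its x) and 16 mm thick, lying on the table to the left (+y) of the sheet; origin at the middle of its underside; leave it
- tube: the mailing tube itself: same origin and axes as tube_center. Its smooth surface slides on the fingers (friction about 0.4, varying). It rolls freely when pushed sideways at mid height or a little above, runs on only a few mm after a slow push (40 mm/s) and stays where it stops. Pushing it anywhere along its side rolls it square to its own length; it hardly turns on the sheet

How it is judged:
By the outcome, as a careful person would: the job done as asked, in the order asked, and still so for the second after the job is handed in, with the robot touching nothing.
It also fails if it takes over 51 s, if anything falls off the work surface, if the arm or the gripper's body presses on something with over 40 N, if the wrist force passes 120 N, or if a joint passes its speed limit or range.

ROBOT

A 6-joint arm with a two-finger parallel gripper is mounted at the origin on the work surface. World frame = base frame: x ahead of the robot, y to its left, z up, the work surface at z = 0. Lengths are in mm, angles in degrees, forces in N, time in s.
With the tool pointing down it reaches from about 300 to 850 mm from the base axis. Payload 4.2 kg.
Tool frame: the origin (TCP) lies on the centre line of the jaws, within the pads' length; the fingertips stand 14 mm ahead of it and the grasp point (between the pads) lies 5 mm behind it; z points along the fingers, y is the line along which they close (so a half turn about z gives the same grasp; the last joint's range is limited). The gripper opens to 91 mm and grips with 3 to 60 N. Pads are 32 mm wide; open, the fingers measure 118 mm over their backs; the gripper's body (76 mm by 178 mm) begins 60 mm behind the grasp point.
Start: joints at [-67.953, 18.312, 89.639, -0, 72.044, -1.146], TCP at [226.459, -528.543, 227.976] pointing down, gripper open.
Joint ranges: [-177.97, 177.97], [-48.28, 115.42], [12.27, 149.76], [-77.06, 257.06], [2.81, 150.46], [-146.56, 146.56]. Speed limits (degrees/s): [147.25, 147.25, 180, 180, 180, 180].

INTERFACE

Orientations are given as [roll, pitch, yaw] about the fixed x, y, z axes, in that order (R = Rz(yaw) Ry(pitch) Rx(roll)).
In Python, from workcell import env gives the robot as it stands.
- The arm moves only by the tool arm_command, never from a script. Its argument "motion" is a list of rows, each an object with "offset": the shift along the tool's x, y, z in m, a list of three; "spin": the turn about the tool's z in rad. In form: [{"offset": [tx, ty, tz], "spin": spin}, ...]. A call has 1 to 5 rows; each row shifts and turns the commanded pose from where the row before left it, along the tool's axes as they then stand; what a row does not reach is not made up. A row lasts 1/8 s, in which the tool goes at most 62.5 mm and 10.7 degrees, less where a joint would pass 70% of its speed; a pose out of reach is approached as far as the arm can. A call with a gripper value outside its range is refused whole. "jaw" is the finger opening in m, from 0 to 0.0912, set as the call begins (left out, the last holds). The fingers move at their own pace and stop on an object; "newtons" is the grip in N (left out, the last holds). Time passes only in rows, so rows that do not move let the fingers close. It gives the time, the measured TCP pose, the force, the opening and the grip force at its end, in the units of the state.
- env.state(): the state, without advancing time (a new reading comes with each control period).
- env.grab_frame(name): name is "scene" or "top"; returns (picture, depth): 420x560x3 uint8, blue, green, red; 420x560 float32, mm along the optical axis (not along the pixel's ray), 0 where there is no reading.
- env.camera_model(name): a dict with "fx", "fy", "cx", "cy" (pixels), "k1" (the pictures are not rectified: a ray, as slopes to the right and down, at radius r is drawn at 1 + k1 r^2 times it, then the intrinsics apply), "eye" and "rotation" of the camera in the world. Camera axes: x right, y down, z forward; pixel columns grow to the right and rows downward; lengths in mm; the calibration is good to about 2 mm. A picture is of the moment at which its call begins. camera_model takes no time and is no camera call.
- env.job_done(): hands the job in; it is judged then, once.
Trained networks look in the newest picture that a camera, given by its name, has taken for a name from the list of things; names that differ only in an ending like _2 or _b are one class to them, and where a whole thing is asked for, a point or a joint stands for the part that bears it (a point fixed in the world has none). Each returns a list of dicts, best first, with "score" (0 to 1); they miss things now and then, are a little off and sometimes report something else, mostly with a low value. They report only what shows in the picture. A call takes as long as a camera call.
- env.boxes_of(camera, target): "bbox" ([left, top, right, bottom] in pixels, round what is visible of it).
- env.pinpoint(camera, target): "location" ([column, row] in pixels: a listed point, or the origin of a listed thing).
The state is a dict: "time_s": time; "qpos": joint angles; "qvel": joint speeds; "effort": joint torques, N m; "ee_pos": TCP position; "ee_rot": TCP orientation; "force": force on the tool from outside, world axes, zero at the start; "torque": the same for the moment, N m; "gripper_width": finger opening in mm; "gripper_force": force on a finger pad.
Only numpy, scipy, OpenCV 4.12 (cv2) and the standard library are available. Lean on these libraries where they do the work, as an engineer would, in place of code of your own. Each camera call takes 0.05 s, during which the arm holds its last target. There are 200 camera calls.

## Working session

There is one attempt and no reset: what is moved stays moved. The work goes in short steps, Python scripts to look and compute and a tool call to move; the robot and the scene stay as the last step left them, time stands still between calls to the robot, and variables do not carry over. Pictures are saved under pics/ and viewed, at most 10 in all, crops included, and the job is handed in when it is done.

Besides the shell and the picture viewer there is one more tool, called after "Call:" by a JSON object that holds its "name" and its "arguments", one argument or row to a line. arm_command: Moves the arm, as the interface text tells. Its arguments: {"type":"object","properties":{"motion":{"type":"array"},"jaw":{"type":"number"},"newtons":{"type":"number"}},"required":["motion"]}

```bash
mkdir -p pics
cat > h.py <<'E'
import numpy as np, cv2
from workcell import env
def ray(cam,px):
    m=env.camera_model(cam); K=np.array([[m["fx"],0,m["cx"]],[0,m["fy"],m["cy"]],[0,0,1.]])
    p=cv2.undistortPoints(np.array(px,float).reshape(-1,1,2),K,np.array([m["k1"],0,0,0.]))[:,0]
    R=np.array(m["rotation"]); return np.array(m["eye"],float), np.c_[p,np.ones(len(p))]@R.T
def onz(cam,px,z):
    e,d=ray(cam,px); return e+d*((z-e[2])/d[:,2])[:,None]
E
python3 - <<'E'
from h import *
for c in("top","scene"):
    im,d=env.grab_frame(c); cv2.imwrite(f"pics/{c}0.png",im); np.save(f"{c}0.npy",d)
    print(c,env.camera_model(c))
    for t,z in(("tube_center",29),("line_mid",4),("tape_roll_mid",28)):
        for r in env.pinpoint(c,t)[:2]: print(t,r,onz(c,[r["location"]],z).round(1))
print(env.state())
E
```

```text
top {'fx': 502.92696750654324, 'fy': 502.92696750654324, 'cx': 276.6621132114963, 'cy': 208.92266704665363, 'k1': 0.03235545627529656, 'eye': array([ 249.74968613,   -8.26135691, 1261.31954062]), 'rotation': array([-167.33762323,   -0.23071723,  -86.14679707])}Traceback (most recent call last):
  File "<stdin>", line 6, in <module>
  File "h.py", line 8, in onz
    e,d=ray(cam,px); return e+d*((z-e[2])/d[:,2])[:,None]
                                          ~^^^^^
IndexError: too many indices for array: array is 1-dimensional, but 2 were indexed
```

View pics/top0.png

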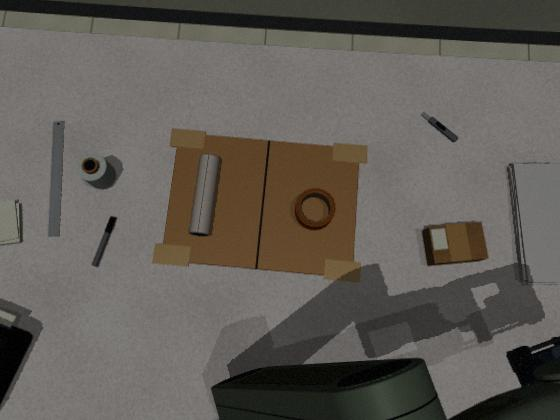

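The top view shows the tube on the left (+y), its axis from (209,155) to (201,235). The line runs from (269,141) to (257,268), and the tape roll is at (315,208). The rotation is given as rpy, so I'll fix the helper and measure the line and tube precisely.

```bash
sed -i 's/R=np.array(m\["rotation"\])/R=Rotation.from_euler("xyz",m["rotation"],degrees=True).as_matrix()/; 1a from scipy.spatial.transform import Rotation' h.py
cat >> h.py <<'E'
def fitseg(P):
    c=P.mean(0); u=np.linalg.svd(P-c,full_matrices=False)[2][0]; u*=np.sign(u[0])
    return c,u,np.degrees(np.arctan2(u[1],u[0]))
def cloud(cam,d):
    v,u=np.nonzero(d>0); e,r=ray(cam,np.c_[u,v]); m=env.camera_model(cam)
    return np.c_[u,v], e+r*d[v,u][:,None]
E
python3 - <<'E'
from h import *
for c in("top","scene"):
    im,d=env.grab_frame(c); cv2.imwrite(f"pics/{c}0.png",im); np.save(f"{c}0.npy",d)
    for t,z in(("tube_center",29),("line_mid",4),("tape_roll_mid",28)):
        for r in env.pinpoint(c,t)[:2]: print(c,t,r,onz(c,[r["location"]],z).round(1))
    # line: dark pixels in a strip near detected line, by ground plane
    px,P=cloud(c,d); g=im[px[:,1],px[:,0]].max(1)
    lm=onz(c,[env.pinpoint(c,"line_mid")[0]["location"]],4)[0]
    Q=onz(c,px,4); s=(abs(Q[:,1]-lm[1])<30)&(abs(Q[:,0]-lm[0])<155)&(g<45)&(P[:,2]<20)
    L=Q[s]; print("line",s.sum(),*fitseg(L[:,:2]),L.min(0),L.max(0))
    tc=onz(c,[env.pinpoint(c,"tube_center")[0]["location"]],29)[0]
    s=(np.hypot(*(P-tc)[:,:2].T)<125)&(P[:,2]>40)&(P[:,2]<70); T=P[s]
    print("tube top",s.sum(),*fitseg(T[:,:2]),np.percentile(T[:,2],[5,50,95]),T.min(0),T.max(0))
    s=(abs(Q[:,0]-lm[0])<100)&(abs(Q[:,1]-lm[1])<40); print("sheet z",np.median(P[s][:,2]))
E
```

```text
top tube_center {'location': [203.3, 194.5], 'score': 0.93} [[550.9 192.7  29. ]]
top tube_center {'location': [103.8, 174.9], 'score': 0.41} [[584.7 448.8  29. ]]
top line_mid {'location': [262.7, 200.5], 'score': 0.87} [[551.6  43.    4. ]]
top tape_roll_mid {'location': [314.0, 211.3], 'score': 0.91} [[526.8 -88.5  28. ]]
line 210 [551.64092305  43.23801548] [ 0.99969064 -0.02487215] -1.4252161021013756 [397.63220322  37.23145364   4.        ] [705.64622434  48.85995249   4.        ]
tube top 1371 [549.58522564 189.12410122] [ 0.9992029  -0.03991954] -2.2878293413321105 [41.92141539 49.95366226 55.36499675] [449.93334116 164.81835174  40.01763283] [654.25434637 216.73259245  60.27274612]
sheet z 2.9775614676449322
scene tube_center {'location': [338.4, 202.1], 'score': 0.83} [[557.8 184.4  29. ]]
scene line_mid {'location': [293.7, 224.9], 'score': 0.87} [[557.3  44.9   4. ]]
scene line_mid {'location': [421.9, 189.5], 'score': 0.66} [[598.5 451.9   4. ]]
scene tape_roll_mid {'location': [240.6, 227.6], 'score': 0.86} [[525.8 -94.1  28. ]]
line 2 [688.12257274  37.07673633] [ 0.9997481  -0.02244428] -1.2860706378717837 [666.53868779  36.59217946   4.        ] [709.70645769  37.5612932    4.        ]
tube top 836 [562.59806989 180.90144155] [ 0.99949644 -0.03173122] -1.8183702427520163 [41.58436467 51.25632276 56.09471752] [449.23942934 160.65061034  40.00477758] [657.44861717 213.58621664  58.60464285]
sheet z 4.821634387492509
```

View pics/scene0.png

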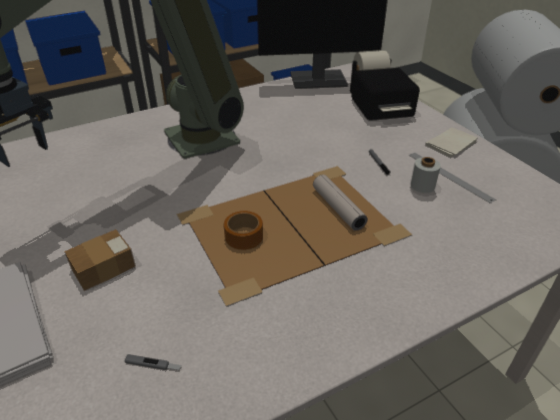

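```bash
cat >> h.py <<'E'
from scipy.optimize import least_squares
def tube(d,cam="top",guess=(550,190)):
    px,P=cloud(cam,d); g=np.array(guess)
    P=P[(abs(P[:,0]-g[0])<130)&(abs(P[:,1]-g[1])<45)&(P[:,2]>15)&(P[:,2]<62)]
    xc=P[:,0].mean()
    f=lambda p:np.hypot((P[:,1]-p[0]-np.tan(p[1])*(P[:,0]-xc))*np.cos(p[1]),P[:,2]-p[2])-25
    r=least_squares(f,[g[1],0,29],loss="soft_l1",f_scale=2)
    lo,hi=np.percentile(P[:,0],[.3,99.7])
    return dict(xmid=(lo+hi)/2,len=hi-lo,y=r.x[0]+np.tan(r.x[1])*((lo+hi)/2-xc),ang=np.degrees(r.x[1]),z=r.x[2],n=len(P),res=np.median(abs(r.fun)))
def line(im,d,cam="top"):
    px,P=cloud(cam,d); g=im[px[:,1],px[:,0]].max(1).astype(float); Q=onz(cam,px,4)
    s=(abs(Q[:,1]-43)<25)&(abs(Q[:,0]-551)<155)&(g<45)&(P[:,2]<15)
    return fitseg(Q[s][:,:2])
E
python3 - <<'E'
from h import *
im=cv2.imread("pics/top0.png")
for c in("top","scene"): print(tube(np.load(c+"0.npy"),c))
print(line(im,np.load("top0.npy")))
# image-based silhouette: bright greyish tube pixels at z~29
px,_=cloud("top",np.ones((420,560),np.float32)); h=cv2.cvtColor(im,cv2.COLOR_BGR2HSV)
Q=onz("top",px,29); s=(abs(Q[:,0]-550)<125)&(abs(Q[:,1]-190)<45)&(h[px[:,1],px[:,0],1]<90)
print("sil",s.sum(),fitseg(Q[s][:,:2]),Q[s].min(0),Q[s].max(0))
st=env.state();print({k:st[k] for k in("time_s","ee_pos","ee_rot","force","gripper_width")})
e=[r for r in env.pinpoint("top","marker")[:1]+env.pinpoint("top","film_roll")[:1]];print(e,onz("top",[r["location"] for r in e],0))
E
```

```text
{'xmid': np.float64(551.1789940132493), 'len': np.float64(202.7953138242222), 'y': np.float64(190.717377574214), 'ang': np.float64(-2.273604453720959), 'z': np.float64(27.93934962820887), 'n': 1620, 'res': np.float64(1.2187887844277974)}
{'xmid': np.float64(554.4279220908138), 'len': np.float64(206.06711139468655), 'y': np.float64(188.0095849906023), 'ang': np.float64(-2.1673605005161147), 'z': np.float64(29.68447850224608), 'n': 1201, 'res': np.float64(1.1557972618121433)}
(array([551.64092305,  43.23801548]), array([ 0.99969064, -0.02487215]), np.float64(-1.4252161021013756))
sil 1608 (array([551.66697908, 190.41150101]), array([ 0.99931178, -0.03709396]), np.float64(-2.1258148383140205)) [447.11149927 161.80384095  29.        ] [659.38823343 219.00564121  29.        ]
{'time_s': 0.7, 'ee_pos': array([ 226.43070608, -528.56791363,  228.0066493 ]), 'ee_rot': array([1.79990999e+02, 2.81735484e-03, 2.31916703e+01]), 'force': array([ 0.00128111, -0.072914  , -0.57439215]), 'gripper_width': 90.90782881696222}
[{'location': [105.9, 240.2], 'score': 0.84}, {'location': [103.9, 178.5], 'score': 0.67}] [[422.83534791 429.95960184   0.        ]
 [582.97346746 457.89585005   0.        ]]
```

Call:
{"name": "arm_command", "arguments": {
  "motion": [
    {"offset": [0,0,0],"spin": -0.165},
    {"offset": [0,0,0],"spin": -0.165},
    {"offset": [0,0,0],"spin": -0.165},
    {"offset": [0,0,0],"spin": -0.165},
    {"offset": [0,0,0],"spin": -0.165}
  ],
  "jaw": 0.09
}}

```text
time_s: 1.42
ee_pos: [226.5, -528.6, 228.0]
ee_rot: [180.0, 0.0, 70.8]
force: [0.8, 0.2, 0.1]
gripper_width: 90.0
gripper_force: 0.0
```

Call:
{"name": "arm_command", "arguments": {
  "motion": [
    {"offset": [0,0,0],"spin": -0.158},
    {"offset": [0,0,0],"spin": -0.158},
    {"offset": [0,0,0],"spin": 0}
  ]
}}

```text
time_s: 1.8
ee_pos: [226.5, -528.5, 228.0]
ee_rot: [180.0, 0.0, 88.5]
force: [-0.2, -0.1, -0.6]
gripper_width: 90.2
gripper_force: 0.0
```

Call:
{"name": "arm_command", "arguments": {
  "motion": [
    {"offset": [0.057,0.022,0],"spin": 0},
    {"offset": [0.057,0.022,0],"spin": 0},
    {"offset": [0.057,0.022,0],"spin": 0},
    {"offset": [0.057,0.022,0],"spin": 0},
    {"offset": [0.057,0.022,0],"spin": 0}
  ]
}}

```text
time_s: 2.42
ee_pos: [344.1, -244.7, 228.2]
ee_rot: [179.9, 0.0, 88.4]
force: [1.4, -1.0, -0.2]
gripper_width: 90.1
gripper_force: 0.0
```

Call:
{"name": "arm_command", "arguments": {
  "motion": [
    {"offset": [0.057,0.022,0],"spin": 0},
    {"offset": [0.057,0.022,0],"spin": 0},
    {"offset": [0.057,0.022,0],"spin": 0},
    {"offset": [0.057,0.022,0],"spin": 0},
    {"offset": [0.057,0.022,0],"spin": 0}
  ]
}}

```text
time_s: 3.05
ee_pos: [461.3, 37.8, 228.3]
ee_rot: [179.9, 0.0, 88.4]
force: [1.4, -0.9, 0.2]
gripper_width: 90.0
gripper_force: 0.0
```

Call:
{"name": "arm_command", "arguments": {
  "motion": [
    {"offset": [0.057,0.022,0],"spin": 0},
    {"offset": [0.057,0.022,0],"spin": 0},
    {"offset": [0.057,0.022,0],"spin": 0},
    {"offset": [0.057,0.022,0],"spin": 0},
    {"offset": [0,0,0],"spin": 0}
  ]
}}

```text
time_s: 3.68
ee_pos: [555.2, 265.2, 226.8]
ee_rot: [-180.0, -0.0, 88.7]
force: [-0.1, -1.6, -0.8]
gripper_width: 90.2
gripper_force: 0.0
```

Call:
{"name": "arm_command", "arguments": {
  "motion": [
    {"offset": [0,-0.005,0.055],"spin": 0},
    {"offset": [0,0,0.055],"spin": 0},
    {"offset": [0,0,0.055],"spin": 0},
    {"offset": [0,0,0.034],"spin": 0},
    {"offset": [0,0,0],"spin": 0}
  ]
}}

```text
time_s: 4.3
ee_pos: [547.1, 259.7, 26.6]
ee_rot: [-179.7, 0.2, 88.4]
force: [-0.5, 0.1, 0.6]
gripper_width: 90.2
gripper_force: 0.0
```

Run:
```python
from h import *
im,d=env.grab_frame("scene"); cv2.imwrite("pics/s1.png",cv2.resize(im[100:310,240:520],None,fx=2.8,fy=2.8))
im,d=env.grab_frame("top"); cv2.imwrite("pics/t1.png",im)
st=env.state();print({k:st[k] for k in("time_s","ee_pos","ee_rot","force")})
```

```text
{'time_s': 4.4, 'ee_pos': array([550.00784361, 261.29148278,  30.17874553]), 'ee_rot': array([ 1.79917418e+02, -2.74493118e-02,  8.84763228e+01]), 'force': array([-0.42917817,  0.01907347,  0.12171821])}
```

View pics/s1.png

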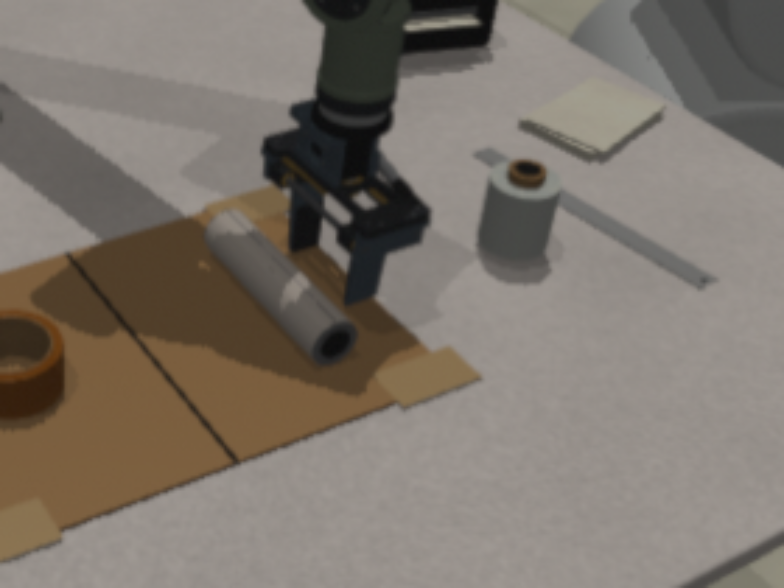

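The two fingertips are down behind the tube (crop px (305,240) and (360,295)), spread along its length. Next: the slow push.

Call:
{"name": "arm_command", "arguments": {
  "motion": [
    {"offset": [-0.008,0,0.003],"spin": 0},
    {"offset": [-0.008,0,0],"spin": 0},
    {"offset": [-0.006,0,0],"spin": 0},
    {"offset": [-0.003,0,0],"spin": 0},
    {"offset": [-0.003,0,0],"spin": 0}
  ]
}}

```text
time_s: 5.03
ee_pos: [548.7, 233.4, 26.1]
ee_rot: [180.0, -0.0, 88.6]
force: [-0.3, 0.4, 0.2]
gripper_width: 89.8
gripper_force: 0.0
```

Call:
{"name": "arm_command", "arguments": {
  "motion": [
    {"offset": [-0.003,0,0],"spin": 0},
    {"offset": [-0.003,0,0],"spin": 0},
    {"offset": [-0.004,0,0],"spin": 0},
    {"offset": [-0.004,0,0],"spin": 0},
    {"offset": [-0.004,0,0],"spin": 0}
  ]
}}

```text
time_s: 5.65
ee_pos: [548.1, 215.4, 25.9]
ee_rot: [-180.0, 0.0, 88.6]
force: [1.3, 0.1, 0.1]
gripper_width: 90.1
gripper_force: 0.0
```

```bash
cat > m.py <<'E'
from h import *
import sys
im,d=env.grab_frame("top"); cv2.imwrite(f"pics/{sys.argv[1]}.png",im)
g=float(sys.argv[2])
h=cv2.cvtColor(im,cv2.COLOR_BGR2HSV); px,_=cloud("top",np.ones((420,560),np.float32)); Q=onz("top",px,29)
try: print({k:round(float(v),2) for k,v in tube(d,"top",(550,g)).items()})
except Exception as e: print(e)
print("pin",[(r["score"],onz("top",[r["location"]],29)[0].round(1)) for r in env.pinpoint("top","tube_center")[:1]])
try: print("line",line(im,d))
except Exception as e: print(e)
st=env.state();print({k:np.round(st[k],1) for k in("time_s","ee_pos","ee_rot","force")})
E
python3 m.py t2 180
```

```text
{'xmid': 550.78, 'len': 202.35, 'y': 173.93, 'ang': -2.1, 'z': 28.08, 'n': 1096.0, 'res': 1.3}
pin [(0.68, array([551.4, 177.8,  29. ]))]
line (array([531.17415936,  43.67737113]), array([ 0.99967425, -0.02552261]), np.float64(-1.4624966399550454))
{'time_s': np.float64(5.8), 'ee_pos': array([548.1, 215.2,  25.9]), 'ee_rot': array([-180. ,    0. ,   88.5]), 'force': array([-0. ,  0.6, -0.1])}
```

View pics/t2.png

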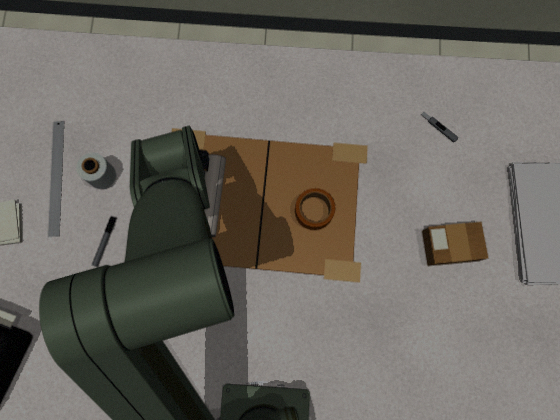

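The top view shows the tube (px about (215,195)) in contact with the fingers. It has rolled from y=190.5 to 174, and the contact offset is 41 mm as expected. I'll keep pushing.

Call:
{"name": "arm_command", "arguments": {
  "motion": [
    {"offset": [-0.004,0,0],"spin": 0},
    {"offset": [-0.005,0,0],"spin": 0},
    {"offset": [-0.005,0,0],"spin": 0},
    {"offset": [-0.005,0,0],"spin": 0},
    {"offset": [-0.005,0,0],"spin": 0}
  ]
}}

```text
time_s: 6.38
ee_pos: [547.6, 191.3, 25.9]
ee_rot: [180.0, 0.0, 88.6]
force: [-0.7, 0.5, 1.0]
gripper_width: 89.9
gripper_force: 0.0
```

Call:
{"name": "arm_command", "arguments": {
  "motion": [
    {"offset": [-0.005,0,0],"spin": 0},
    {"offset": [-0.005,0,0],"spin": 0},
    {"offset": [-0.005,0,0],"spin": 0},
    {"offset": [-0.005,0,0],"spin": 0},
    {"offset": [-0.005,0,0],"spin": 0}
  ]
}}

```text
time_s: 7.0
ee_pos: [546.9, 166.3, 25.9]
ee_rot: [180.0, 0.0, 88.6]
force: [-0.1, 0.9, 0.5]
gripper_width: 90.0
gripper_force: 0.0
```

Call:
{"name": "arm_command", "arguments": {
  "motion": [
    {"offset": [-0.005,0,0],"spin": 0},
    {"offset": [-0.005,0,0],"spin": 0},
    {"offset": [-0.005,0,0],"spin": 0},
    {"offset": [-0.005,0,0],"spin": 0},
    {"offset": [-0.005,0,0],"spin": 0}
  ]
}}

```text
time_s: 7.62
ee_pos: [546.3, 141.3, 25.9]
ee_rot: [180.0, 0.0, 88.6]
force: [-0.1, 0.2, 0.1]
gripper_width: 90.2
gripper_force: 0.0
```

Call:
{"name": "arm_command", "arguments": {
  "motion": [
    {"offset": [-0.005,0,0],"spin": 0},
    {"offset": [-0.005,0,0],"spin": 0},
    {"offset": [-0.005,0,0],"spin": 0},
    {"offset": [-0.004,0,0],"spin": 0},
    {"offset": [-0.002,0,0],"spin": 0}
  ]
}}

```text
time_s: 8.25
ee_pos: [545.8, 120.4, 25.9]
ee_rot: [-180.0, 0.0, 88.6]
force: [0.6, 0.1, 0.4]
gripper_width: 90.1
gripper_force: 0.0
```

```bash
python3 m.py t3 76
```

```text
{'xmid': 549.56, 'len': 199.82, 'y': 78.53, 'ang': -1.79, 'z': 28.09, 'n': 627.0, 'res': 1.06}
pin [(0.49, array([542.9,  70.3,  29. ]))]
line (array([558.15607659,  43.07688144]), array([ 0.99966284, -0.02596553]), np.float64(-1.4878823333586013))
{'time_s': np.float64(8.4), 'ee_pos': array([545.8, 120.5,  25.9]), 'ee_rot': array([-180. ,    0. ,   88.6]), 'force': array([ 0.9,  0. , -1.3])}
```

Call:
{"name": "arm_command", "arguments": {
  "motion": [
    {"offset": [-0.003,0,0],"spin": 0},
    {"offset": [-0.004,0,0],"spin": 0},
    {"offset": [-0.004,0,0],"spin": 0},
    {"offset": [-0.004,0,0],"spin": 0},
    {"offset": [-0.003,0,0],"spin": 0}
  ]
}}

```text
time_s: 8.98
ee_pos: [545.3, 102.3, 26.0]
ee_rot: [180.0, 0.0, 88.6]
force: [0.4, 0.6, -0.9]
gripper_width: 89.9
gripper_force: 0.0
```

Call:
{"name": "arm_command", "arguments": {
  "motion": [
    {"offset": [-0.003,0,0],"spin": 0},
    {"offset": [-0.003,0,0],"spin": 0},
    {"offset": [-0.002,0,0],"spin": 0},
    {"offset": [-0.001,0,0],"spin": 0},
    {"offset": [-0.001,0,0],"spin": 0}
  ]
}}

```text
time_s: 9.6
ee_pos: [545.1, 92.7, 25.9]
ee_rot: [180.0, 0.0, 88.6]
force: [0.6, 0.8, -0.3]
gripper_width: 89.9
gripper_force: 0.0
```

```bash
python3 m.py t4 50
```

```text
{'xmid': 553.26, 'len': 190.04, 'y': 51.77, 'ang': -1.46, 'z': 28.54, 'n': 412.0, 'res': 0.98}
pin [(0.62, array([545.3,  55.1,  29. ]))]
line (array([666.40205113,  38.8627486 ]), array([0.99892648, 0.04632365]), np.float64(2.6550998543519575))
{'time_s': np.float64(9.7), 'ee_pos': array([545.1,  92.7,  25.9]), 'ee_rot': array([180. ,   0. ,  88.6]), 'force': array([ 0.7,  0.2, -0.9])}
```

View pics/t4.png

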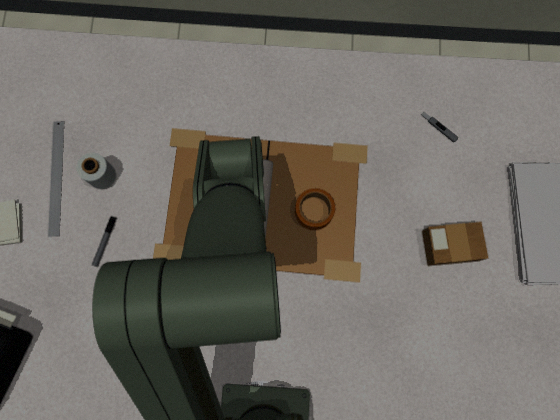

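The arm hides most of the tube (its edge shows near px (268,185)). I'll back off to measure it in the open.

Call:
{"name": "arm_command", "arguments": {
  "motion": [
    {"offset": [0.01,0,0],"spin": 0},
    {"offset": [0.04,0,0],"spin": 0},
    {"offset": [0.05,0,0],"spin": 0},
    {"offset": [0.03,0,0],"spin": 0},
    {"offset": [0,0,0],"spin": 0}
  ]
}}

```text
time_s: 10.32
ee_pos: [548.3, 225.2, 25.9]
ee_rot: [180.0, -0.0, 88.8]
force: [0.2, 0.5, 1.0]
gripper_width: 90.0
gripper_force: 0.0
```

```bash
python3 m.py t5 50
python3 - <<'E'
from h import *
im=cv2.imread("pics/t5.png"); cv2.imwrite("pics/t5c.png",cv2.resize(im[120:290,150:380],None,fx=3.4,fy=3.4,interpolation=cv2.INTER_CUBIC))
E
```

```text
{'xmid': 546.34, 'len': 201.76, 'y': 51.51, 'ang': -1.75, 'z': 28.1, 'n': 1600.0, 'res': 1.25}
pin [(0.68, array([553.6,  51.7,  29. ]))]
line (array([501.58959155,  45.21409575]), array([ 0.99956953, -0.02933873]), np.float64(-1.6812266279587051))
{'time_s': np.float64(10.4), 'ee_pos': array([547.9, 222.7,  25.7]), 'ee_rot': array([-180. ,    0. ,   88.6]), 'force': array([-0.2, -0.2, -0.3])}
```

View pics/t5c.png

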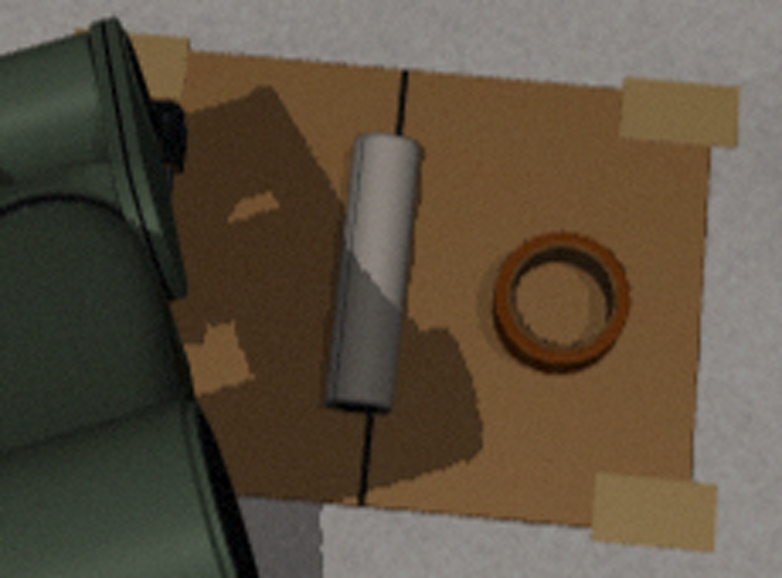

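The tube lies 8.1 mm short of the line (crop: tube centre (373,272), line ends (404,72) and (362,500)) and is parallel within 0.3°. The final nudge ends at TCP y of about 84.6.

Call:
{"name": "arm_command", "arguments": {
  "motion": [
    {"offset": [-0.04,0,0],"spin": 0},
    {"offset": [-0.045,0,0],"spin": 0},
    {"offset": [-0.025,0,0],"spin": 0},
    {"offset": [-0.01,0,0],"spin": 0},
    {"offset": [-0.004,0,0],"spin": 0}
  ]
}}

```text
time_s: 11.05
ee_pos: [545.3, 97.9, 26.0]
ee_rot: [180.0, -0.0, 88.5]
force: [-0.9, 0.1, 0.3]
gripper_width: 89.8
gripper_force: 0.0
```

Call:
{"name": "arm_command", "arguments": {
  "motion": [
    {"offset": [-0.002,0,0],"spin": 0},
    {"offset": [-0.002,0,0],"spin": 0},
    {"offset": [-0.002,0,0],"spin": 0},
    {"offset": [-0.001,0,0],"spin": 0},
    {"offset": [-0.001,0,0],"spin": 0}
  ]
}}

```text
time_s: 11.68
ee_pos: [545.1, 90.8, 25.9]
ee_rot: [180.0, 0.0, 88.6]
force: [-0.6, 0.7, -0.5]
gripper_width: 90.2
gripper_force: 0.0
```

Call:
{"name": "arm_command", "arguments": {
  "motion": [
    {"offset": [-0.0015,0,0],"spin": 0},
    {"offset": [-0.0015,0,0],"spin": 0},
    {"offset": [-0.0015,0,0],"spin": 0},
    {"offset": [-0.001,0,0],"spin": 0},
    {"offset": [-0.0005,0,0],"spin": 0}
  ]
}}

```text
time_s: 12.3
ee_pos: [544.9, 84.6, 25.9]
ee_rot: [180.0, 0.0, 88.6]
force: [0.1, -0.1, -0.3]
gripper_width: 90.1
gripper_force: 0.0
```

Call:
{"name": "arm_command", "arguments": {
  "motion": [
    {"offset": [0,0,0],"spin": 0},
    {"offset": [0.01,0,0],"spin": 0},
    {"offset": [0.04,0,0],"spin": 0},
    {"offset": [0.05,0,0],"spin": 0},
    {"offset": [0.04,0,0],"spin": 0}
  ]
}}

```text
time_s: 12.92
ee_pos: [548.3, 227.0, 26.0]
ee_rot: [180.0, -0.0, 88.6]
force: [-0.2, -0.3, 1.0]
gripper_width: 89.9
gripper_force: 0.0
```

Call:
{"name": "arm_command", "arguments": {
  "motion": [
    {"offset": [0.02,0,0],"spin": 0},
    {"offset": [0,0,0],"spin": 0}
  ]
}}

```text
time_s: 13.18
ee_pos: [548.7, 245.5, 25.8]
ee_rot: [-180.0, 0.0, 88.7]
force: [0.3, -0.2, -0.3]
gripper_width: 90.1
gripper_force: 0.0
```

```bash
python3 m.py t6 44; python3 m.py t7 44
python3 - <<'E'
from h import *
im=cv2.imread("pics/t7.png"); cv2.imwrite("pics/t7c.png",cv2.resize(im[125:285,200:350],None,fx=3.7,fy=3.7,interpolation=cv2.INTER_CUBIC))
E
```

```text
{'xmid': 546.61, 'len': 203.15, 'y': 43.43, 'ang': -1.83, 'z': 27.87, 'n': 1606.0, 'res': 1.17}
pin [(0.61, array([545.1,  42.7,  29. ]))]
line (array([497.1346461 ,  45.07645677]), array([ 0.99960026, -0.02827223]), np.float64(-1.6200950871785127))
{'time_s': np.float64(13.3), 'ee_pos': array([548.6, 243.7,  25.7]), 'ee_rot': array([-1.80e+02,  1.00e-01,  8.86e+01]), 'force': array([-0.6,  0.4, -0.6])}
{'xmid': 546.51, 'len': 203.09, 'y': 43.51, 'ang': -1.65, 'z': 27.98, 'n': 1604.0, 'res': 1.25}
pin [(0.97, array([548. ,  49.2,  29. ]))]
line (array([497.10276139,  44.68872968]), array([ 0.99964891, -0.02649636]), np.float64(-1.518307455389955))
{'time_s': np.float64(13.4), 'ee_pos': array([548.7, 243.2,  25.8]), 'ee_rot': array([-180. ,    0. ,   88.5]), 'force': array([-0.5, -0.1, -0.8])}
```

View pics/t7c.png

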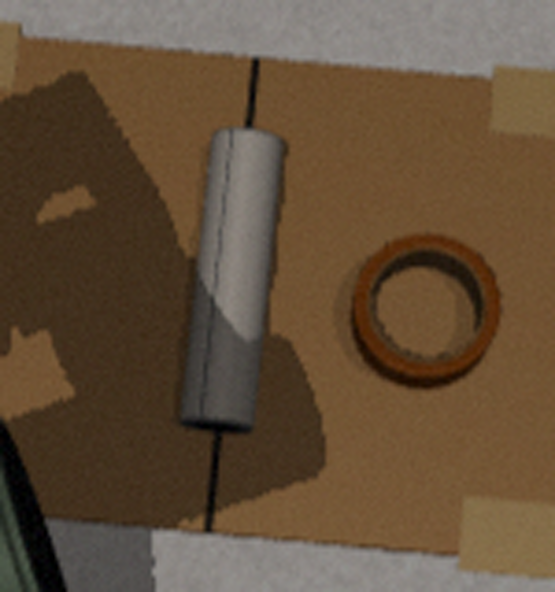

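The line leaves the middle of the tube at both ends (crop (250,127) and (217,430)). The measured offset is about 0.1 mm and the angle about 0.2°. The tape roll is untouched and the gripper is 150 mm clear.

```bash
python3 -c "
from workcell import env
print(env.job_done())"
```

```text
the job is handed in; nothing more can be done
None
```

The tube was rolled onto the marker line and lies still, centred within about 0.1 mm and parallel within about 0.3° by the top camera; nothing else was touched, and the job was handed in at about 13.4 s.

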